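# Fit the tube saddle and index the weld-fixture carriage one hole

## Robot

A 6-joint arm with a two-finger parallel gripper is mounted at the origin on the work surface. World frame = base frame: x ahead of the robot, y to its left, z up, the work surface at z = 0. Lengths are in mm, angles in rad, forces in N, time in s.
With the tool pointing down it reaches from about 300 to 850 mm from the base axis. Payload 5.4 kg.
Tool frame: the origin (TCP) lies between the finger pads; the fingertips stand 14 mm ahead of it and the grasp point (between the pads) lies 5 mm behind it; x points along the fingers, y is the direction in which the jaws open and shut, and the axes are right-handed (so a half turn about x gives the same grasp; the last joint's range is limited). The gripper opens to 85 mm and grips with 20 to 120 N. Pads are 22 mm wide; open, the fingers measure 114 mm over their backs; the gripper's body (76 mm by 85 mm) begins 54 mm behind the grasp point. The pads swing forward as they close: fully open they stand 13 mm farther back than shut.
Start: joints at [-1.389, 0.158, 1.597, -0, 1.386, -0.21], TCP at [219.541, -531.421, 245.299] pointing down, gripper open.
Joint ranges: [-2.91, 2.91], [-0.94, 2.29], [0.18, 2.7], [-1.29, 4.43], [0.17, 2.64], [-3, 3]. Speed limits (rad/s): [2.57, 2.57, 3.14, 3.14, 3.14, 3.14].

## Interface

Orientations are given as a 3x3 rotation matrix whose columns are the frame's x, y, z axes.
In Python, from cell import r gives the robot as it stands.
- The arm moves only by the tool jog_arm, never from a script. Its argument "motion" is text: rows parted by semicolons, each of 4 numbers parted by spaces: the shift along the tool's x, y, z in cm, then the turn about the tool's x in rad. A call has 1 to 8 rows; each row shifts and turns the pose as measured when the row begins, along the tool's axes as they then stand; what a row does not reach is not made up. A row lasts 1/10 s, in which the tool goes at most 50 mm and 8.59 degrees, less where a joint would pass 70% of its speed; a pose out of reach is approached as far as the arm can. A call with a gripper value outside its range is refused whole. "jaw" is the finger opening in cm, from 0 to 8.54, set as the call begins (left out, the last holds). The fingers move at their own pace and stop on an object; "force" is the grip in N (left out, the last holds). Time passes only in rows, so rows that do not move let the fingers close. It gives the time, the measured TCP pose, the force and the opening at its end, in the units of the state.
- r.get_state(): the state, without advancing time (a new reading comes with each control period).
- r.camera(name): name is "scene" or "top" or "wrist"; returns a dict with "image" (400x640x3 uint8, blue, green, red), "fx", "fy", "cx", "cy" (pixels), "k1" (the pictures are not rectified: a ray, as slopes to the right and down, at radius r is drawn at 1 + k1 r^2 times it, then the intrinsics apply), "origin" and "rotation" of the camera in the world; the wrist camera has in their place "tool_from_camera" (4x4, takes a point from camera to tool coordinates, whose origin is the TCP and whose axes are the tool frame's). Camera axes: x right, y down, z forward; pixel columns grow to the right and rows downward; lengths in mm; the calibration is good to about 2 mm. A picture is of the moment at which its call begins: read the wrist's pose just before it. There is no depth.
- r.close_job(): hands the job in, once; it reports no verdict.
Trained networks look in the newest picture that a camera, given by its name, has taken for a name from the list of things; names that differ only in an ending like _2 or _b are one class to them, and where a whole thing is asked for, a point or a joint stands for the part that bears it (a point fixed in the world has none). Each returns a list of dicts, best first, with "confidence" (0 to 1); they miss things now and then, are a little off and sometimes report something else, mostly with a low value. They report only what shows in the picture. A call takes as long as a camera call. They do not tell look-alikes from the thing itself.
- r.look_for(camera, thing): "extent" ([left, top, right, bottom] in pixels, round what is visible of it).
- r.cut_out(camera, thing): "pixels" (400x640 bool, what is visible of it) and "extent" ([left, top, right, bottom] in pixels, round what is visible of it).
The state is a dict: "clock": time; "joint_positions": joint angles; "dq": joint speeds; "joint_efforts": joint torques, N m; "position": TCP position; "tcp_rot": TCP orientation; "force": force on the tool from outside, world axes, zero at the start; "torque": the same for the moment, N m; "gripper_width": finger opening in mm.
Only numpy, scipy, OpenCV 4.12 (cv2) and the standard library are available. Lean on these libraries where they do the work, as an engineer would, in place of code of your own. Each camera call takes 0.05 s, during which the arm holds its last target. There are 200 camera calls.

## Task

Set up the tube support on the green weld fixture: press the copper-coloured V saddle flush into the pocket of the blue carriage, then pull up the yellow lock knob, slide the carriage along to the next hole towards the red end stop, and push the pin fully home in that hole. Finish with the fingers still on the knob, holding it pushed fully home: do not let go, because by itself the spring leaves the pin a few millimetres short. Leave the other things on the bench where they are.

Things in the scene. Friction and masses are not known exactly. Their poses are not given: they have to be found in the camera images.
- saddle_center (a point): copper-coloured V saddle, loose, 0.18-0.35 kg, 50 mm high, standing on its stem; this point is its centre, 25 mm above its underside. Lower 18 mm: stem 38 mm (x) by 26 mm (y), its lowest 6 mm stepped in to 33 by 21 mm as a lead-in. Upper 32 mm: head 46 mm (x) by 36 mm (y), V groove along x; grip it across the 36 mm (y). z is up; a half turn about z makes no difference
- pocket (a point): centre of the pocket's mouth, in the flat top of the blue carriage (60 mm in x, 80 mm in y, top 60 mm above the table); travels with it. Pocket 41 mm (x) by 29 mm (y), 20 mm deep. Saddle flush: x axes parallel, head resting on the carriage top, saddle centre 7 mm above this point. The carriage slides along y, either way, friction about 2 N; z is up
- plunger (a joint): how far the lock pin is raised, m: 0 = fully home (15 mm deep in its hole), 0.020 = top of travel; clear of the hole above 0.015, where it rides on the strip between holes. Let go, the spring leaves it at about 0.004 (locked, not fully home); pushing it to 0 takes about 3 N held down, pulling it to 0.018 about 9 N
- knob (a point): centre of the yellow lock knob with a black band, a vertical cylinder 28 mm in diameter, 34 mm high; 67 mm above the table when fully home, about 71 mm at rest. It stands 70 mm from the pocket along the pocket's -x, on a lug of the carriage whose top is 45 mm above the table. Its 10 mm round-nosed pin enters one of 5 holes in a steel strip; it starts in the middle one. Axes parallel to the pocket's
- fixture: green base plate 135 by 290 mm, 12 mm thick, fixed to the table; origin near the centre of its underside; y runs along the rail, parallel to the pocket's y. The steel strip with the holes lies on it 40 mm along -x from the origin, top 28 mm above the table; 5 holes 13 mm wide, 30 mm apart along y, the middle one at y = 0
- red_stop_foot (a point): underside centre of the red end stop, an upright block 50 by 18 mm, 60 mm high, on the carriage's line of travel at one end of the fixture (either end; a grey one stands at the other); 12 mm above the table. Horizontal distance to the pocket point: 125 mm at the start, 95 mm with the pin in the next hole
- head_tube: bystander: bare aluminium tube offcut standing upright, 44 mm diameter, 90 mm high; origin under its centre
- bb_shell: bystander: short silver tube standing upright, 48 mm diameter, 70 mm high; origin under its centre
- brush: bystander: brush with wooden handle lying near the robot, 200 mm long, along its x
- hammer: bystander: hammer with orange handle lying on the robot's right, 260 mm long, along its x
- magnet_square: bystander: red square plate 70 mm wide with a steel block on it, 16 mm high
- test_block: bystander: aluminium block 60 by 45 by 30 mm
There are look-alikes about, which are no part of the job. What is shaped like the part that bears saddle_center but purple or turquoise is not meant.

How it is judged:
By the outcome, as a careful person would: the job done as asked, in the order asked, and still so for the second after the job is handed in, while the arm keeps its last pose, push and grip.
It also fails if it takes over 58 s, if anything falls off the work surface, if the arm or the gripper's body presses on something with over 40 N, if the wrist force passes 120 N, or if a joint passes its speed limit or range.

## Working session

There is one attempt and no reset: what is moved stays moved. The work goes in short steps, Python scripts to look and compute and a tool call to move; the robot and the scene stay as the last step left them, time stands still between calls to the robot, and variables do not carry over. Pictures are saved under pics/ and viewed, about 8 in all and at most 12, crops included, and the job is handed in when it is done.

Besides the shell and the picture viewer there is one more tool, called as a command line: name --argument value ..., lists and objects as JSON in quotes. jog_arm: Moves the arm, as the interface text tells. Its arguments: {"type":"object","properties":{"motion":{"type":"string"},"jaw":{"type":"number"},"force":{"type":"number"}},"required":["motion"]}

```bash
ls; mkdir -p pics
cat > h.py <<'E'
from cell import r
import numpy as np, cv2
def cam(name):
    s=r.get_state(); c=r.camera(name)
    if name=="wrist":
        T=np.array(c["tool_from_camera"]); R=np.array(s["tcp_rot"]); p=np.array(s["position"])
        c["rotation"]=R@T[:3,:3]; c["origin"]=R@T[:3,3]+p
    c["rotation"]=np.array(c["rotation"]); c["origin"]=np.array(c["origin"])
    return c
def KD(c): return np.array([[c["fx"],0,c["cx"]],[0,c["fy"],c["cy"]],[0,0,1.]]),np.array([c["k1"],0,0,0,0.])
def atz(c,uv,z):
    K,D=KD(c); q=cv2.undistortPoints(np.array(uv,float).reshape(-1,1,2),K,D).reshape(-1,2)
    d=np.c_[q,np.ones(len(q))]@c["rotation"].T
    return c["origin"]+d*((z-c["origin"][2])/d[:,2])[:,None]
def proj(c,P):
    K,D=KD(c); Rt=c["rotation"].T; return cv2.projectPoints(np.array(P,float).reshape(-1,1,3),cv2.Rodrigues(Rt)[0],-Rt@c["origin"],K,D)[0].reshape(-1,2)
E
python3 - <<'E'
from h import *
np.set_printoptions(precision=1,suppress=True)
s=r.get_state(); print(s)
for n in("top","scene"):
    c=cam(n); cv2.imwrite(f"pics/{n}0.png",c["image"]); print(n,c["origin"],c["rotation"].tolist())
    for t in ["saddle_center","pocket","knob","fixture","red_stop_foot"]:
        for d in r.look_for(n,t)[:4]: print(t,np.array(d["extent"]),round(d["confidence"],2))
E
```

```text
pics
{'clock': 0.0, 'joint_positions': array([-1.4,  0.2,  1.6,  0. ,  1.4, -0.2]), 'dq': array([-0., -0., -0.,  0.,  0.,  0.]), 'joint_efforts': array([  0. , -39.6, -33.1,  -0. ,   0. ,  -0. ]), 'position': array([ 219.4, -530.9,  244.3]), 'tcp_rot': array([[-0. ,  0.4, -0.9],
       [ 0. , -0.9, -0.4],
       [-1. , -0. , -0. ]]), 'force': array([0.6, 0.3, 0.3]), 'torque': array([0., 0., 0.]), 'gripper_width': 85.13589348065703}
top [ 476.2    2.  1047.8] [[-0.013145706035747055, -0.9968647735377112, 0.07802444291649342], [-0.9999076411607327, 0.012836348104340874, -0.004465122139790273], [0.0034495740607768575, -0.07807593385257454, -0.9969414471230733]]
saddle_center [249.3 220.9 265.3 237.8] 0.8
saddle_center [207.7 207.4 222.9 229.8] 0.74
saddle_center [218.2 249.  238.8 266.1] 0.73
saddle_center [166.6 203.9 189.3 221.3] 0.71
pocket [308.4 149.6 338.  187.8] 0.72
knob [319.5 180.5 333.1 190.1] 0.54
fixture [271.3 147.1 376.8 198.7] 0.57
red_stop_foot [360.2 149.1 377.  170.7] 0.7
scene [1070.3  817.6  942.8] [[-0.8463461590837815, 0.3358873533344206, -0.41337375929554165], [0.5322044737943825, 0.5644248695689349, -0.6310174044234714], [0.021367664293850935, -0.7540585205951118, -0.6564595725865656]]
saddle_center [361.4 242.1 383.6 266.8] 0.96
saddle_center [407.4 250.5 425.3 270.4] 0.89
saddle_center [342.6 277.1 361.1 302.6] 0.82
saddle_center [406.8 310.3 428.2 334.8] 0.58
pocket [257.4 208.8 306.8 252.7] 0.89
knob [202.2 147.8 224.5 173.9] 0.43
fixture [240.5 203.7 333.3 285.2] 0.84
fixture [295.9 210.2 305.2 220.2] 0.41
red_stop_foot [247.8 196.  264.3 218.8] 0.82
```

```bash
python3 -c "
import cv2
a=cv2.imread('pics/top0.png')[120:300,140:400]; cv2.imwrite('pics/topc.png',cv2.resize(a,None,fx=3,fy=3,interpolation=2))
"
```

```text
(no output)
```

View pics/topc.png

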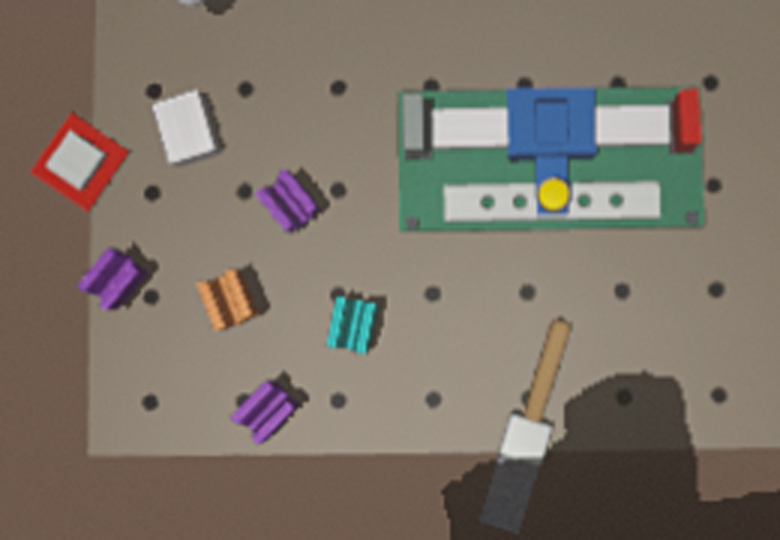

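The top view shows five saddle-shaped parts (full-image px): copper (216,220), purple (236,187), (178,213) and (228,257), and turquoise (257,229). Only the copper one at (216,220) is the one meant. The pocket is at (324,161), the knob at (325,185), and the red stop at (369,160), which is towards world -y.

```bash
cat >> h.py <<'E'
def copper(img):
    h=cv2.cvtColor(img,cv2.COLOR_BGR2HSV); return cv2.inRange(h,(5,110,90),(16,255,255))
def plan(p,yawy=None):
    """shift in tool axes (cm) and turn about tool x bringing the TCP to p with the tool y along yaw yawy (mod pi)"""
    s=r.get_state(); R=np.array(s["tcp_rot"]); d=R.T@(np.array(p)-s["position"])/10
    t=0
    if yawy is not None:
        v=R.T@np.array([np.cos(yawy),np.sin(yawy),0]); t=np.arctan(v[2]/v[1])
    q=R@cv2.Rodrigues(np.array([t,0,0.]))[0]
    print("pos",s["position"],"shift cm now",d,"turn",t,"shift after turn",q.T@(np.array(p)-s["position"])/10,"j6",s["joint_positions"][5],"F",s["force"])
E
python3 - <<'E'
from h import *
np.set_printoptions(precision=3,suppress=True)
c=cam("top")
m=copper(c["image"]); m2=np.zeros_like(m); m2[200:240,200:232]=m[200:240,200:232]
n,l,st,ce=cv2.connectedComponentsWithStats(m2); print(st,ce)
i=1+np.argmax(st[1:,4]); ys,xs=np.where(l==i)
P=atz(c,np.c_[xs,ys],45)[:,:2]; print("saddle",P.mean(0),cv2.minAreaRect(P.astype(np.float32)))
for n,uv,z in (("pocket",(324.3,161),60),("knob",(324.7,184.7),88),("stop",(368.5,159.5),72)): print(n,atz(c,[uv],z))
# table-level image of blue carriage edges
h=cv2.cvtColor(c["image"],cv2.COLOR_BGR2HSV)
g=cv2.inRange(h,(65,70,40),(90,255,255)); ys,xs=np.where(g); k=(xs>265)&(xs<385)&(ys>140)&(ys<205)
print("green",cv2.minAreaRect(atz(c,np.c_[xs[k],ys[k]],12)[:,:2].astype(np.float32)))
sp=P.mean(0); plan([*sp,230],np.deg2rad(26+90))
E
```

```text
[[     0      0    640    400 255761]
 [   206    210     20     20    239]] [[319.598 199.481]
 [215.138 219.711]]
saddle [495.702 275.877] ((496.1407470703125, 275.6994934082031), (48.14161682128906, 40.76304626464844), 22.324167251586914)
pocket [[651.515 -25.378  60.   ]]
knob [[583.415 -24.706  88.   ]]
stop [[ 652.122 -144.374   72.   ]]
green ((627.41357421875, -23.437301635742188), (133.21084594726562, 287.7616882324219), 0.21433846652507782)
pos [ 219.552 -531.435  245.328] shift cm now [  1.529 -64.069 -56.35 ] turn -0.061982850962816256 shift after turn [  1.529 -60.455 -60.21 ] j6 -0.21009845439916486 F [-0.243  0.596  0.723]
```

```bash
python3 -c "
import cv2
a=cv2.imread('pics/top0.png')[195:245,185:265]; cv2.imwrite('pics/cop.png',cv2.resize(a,None,fx=8,fy=8,interpolation=2))
"
```

```text
(no output)
```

View pics/cop.png

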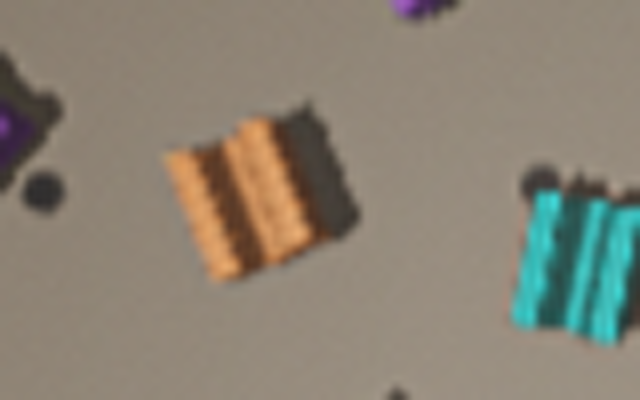

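jog_arm --motion "0 0 0 -0.13; 0 -3.15 -3.5 0; 0 -3.15 -3.5 0; 0 -3.15 -3.5 0; 0 -3.15 -3.5 0; 0 -3.15 -3.5 0; 0 -3.15 -3.5 0; 0 -3.15 -3.5 0"

```text
clock: 1.45
position: [321.8, -212.1, 244.0]
tcp_rot: [[0.002, 0.494, -0.869], [-0.002, -0.869, -0.494], [-1.0, 0.002, -0.001]]
force: [1.8, -0.3, 0.2]
gripper_width: 85.8
```

Run:
```python
from h import *
np.set_printoptions(precision=3,suppress=True)
plan([496,276,230],np.deg2rad(22+90))
```

```text
pos [ 321.783 -212.072  244.004] shift cm now [  1.353 -33.813 -39.274] turn 0.13321365585175401 shift after turn [  1.353 -38.73  -34.435] j6 0.15424927551570927 F [ 1.776 -0.251  0.22 ]
```

jog_arm --motion "0 0 0 0.133; 0.2 -3.6 -3.2 0; 0.2 -3.6 -3.2 0; 0.2 -3.6 -3.2 0; 0.2 -3.6 -3.2 0; 0.2 -3.6 -3.2 0; 0.2 -3.6 -3.2 0; 0.2 -3.6 -3.2 0" --jaw 6.5

```text
clock: 2.25
position: [439.5, 114.3, 232.4]
tcp_rot: [[0.013, 0.366, -0.931], [-0.007, -0.931, -0.366], [-1.0, 0.012, -0.01]]
force: [0.6, -0.4, -0.0]
gripper_width: 65.2
```

Run:
```python
from h import *
np.set_printoptions(precision=3,suppress=True)
plan([496,276,200],np.deg2rad(22+90))
```

```text
pos [439.489 114.308 232.45 ] shift cm now [  3.203 -13.02  -11.142] turn -0.009502409662472735 shift after turn [  3.203 -12.913 -11.265] j6 1.1899264217256376 F [ 0.626 -0.395 -0.028]
```

jog_arm --motion "0.8 -3.2 -2.8 0; 0.8 -3.2 -2.8 0; 0.8 -3.2 -2.8 0; 0.5 -2.3 -1.9 0; 0.3 -1.1 -0.9 0; 0 0 0 0; 0 0 0 0"

```text
clock: 2.95
position: [498.2, 289.9, 198.9]
tcp_rot: [[0.016, 0.375, -0.927], [-0.007, -0.927, -0.375], [-1.0, 0.012, -0.013]]
force: [0.4, 0.1, 0.6]
gripper_width: 65.1
```

Run:
```python
from h import *
np.set_printoptions(precision=3,suppress=True)
c=cam("wrist"); cv2.imwrite("pics/w1.png",c["image"])
m=copper(c["image"]); n,l,st,ce=cv2.connectedComponentsWithStats(m); i=1+np.argmax(st[1:,4]); print(st[i],ce[i])
print([ (np.array(d["extent"]),d["confidence"]) for d in r.look_for("wrist","saddle_center")])
plan([496,276,200],np.deg2rad(22+90))
```

```text
[ 312  167   37   51 1378] [332.258 189.057]
[(array([203. , 105.7, 265.4, 161.3]), 0.75), (array([296.7, 260.1, 346.9, 313.2]), 0.66), (array([398.5, 221.8, 449.6, 269. ]), 0.6), (array([390.8, 100.2, 445.5, 160.9]), 0.58)]
pos [498.274 289.314 199.171] shift cm now [-0.078  1.151  0.707] turn -0.0008157805740278461 shift after turn [-0.078  1.15   0.708] j6 1.5133753035137762 F [-0.492  0.22   0.047]
```

View pics/w1.png

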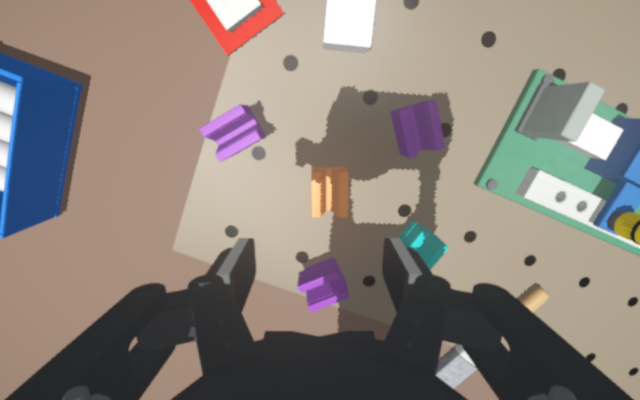

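The wrist view shows copper at (332,189), standing free of the other saddles and almost in line with the jaws. I'll fit the saddle model's outline to the copper mask.

```bash
cat >> h.py <<'E'
from scipy.optimize import minimize
import itertools
def box(sx,sy,z0,z1): return np.array([(a*sx/2,b*sy/2,z) for a,b,z in itertools.product((-1,1),(-1,1),(z0,z1))])
def fit(c,mask,boxes,x0,z=0,S=4):
    """pose x,y,yaw of a union of boxes whose silhouette best covers the mask"""
    y,x=np.where(mask); x1,y1=x.min()-25,y.min()-25; w,h=x.max()+25-x1,y.max()+25-y1
    M=cv2.resize(mask[y1:y1+h,x1:x1+w],(w*S,h*S),interpolation=cv2.INTER_LINEAR)>127
    def sil(q):
        im=np.zeros(M.shape,np.uint8); C,s=np.cos(q[2]),np.sin(q[2])
        for b in boxes:
            P=np.c_[b[:,:2]@np.array([[C,s],[-s,C]])+q[:2],b[:,2]+z]
            u=(proj(c,P)-[x1-.5,y1-.5])*S-.5
            cv2.fillConvexPoly(im,cv2.convexHull(np.round(u*16).astype(np.int32)),1,shift=4)
        return im>0
    f=lambda q:1-(sil(q)&M).sum()/(sil(q)|M).sum()
    best=min((minimize(f,np.array(x0)+[0,0,d],method="Nelder-Mead",options=dict(initial_simplex=np.array(x0)+[0,0,d]+np.array([[0,0,0],[6,0,0],[0,6,0],[0,0,.15]]),xatol=.01,fatol=1e-5)) for d in(-.1,0,.1)),key=lambda o:o.fun)
    return best.x,best.fun
SAD=[box(46,36,18,50),box(38,26,6,18),box(33,21,0,6)]
E
python3 - <<'E'
from h import *
np.set_printoptions(precision=3,suppress=True)
c=cam("wrist"); h=cv2.cvtColor(c["image"],cv2.COLOR_BGR2HSV); print(h[189,318],h[189,332],h[189,345],h[215,345])
m=cv2.inRange(h,(3,100,40),(20,255,255)); m[:150]=0;m[235:]=0;m[:,:295]=0;m[:,370:]=0
n,l,st,ce=cv2.connectedComponentsWithStats(m); i=1+np.argmax(st[1:,4]); m=((l==i)*255).astype(np.uint8); print(st[i])
q,e=fit(c,m,SAD,(496,276,.39)); print(q,np.rad2deg(q[2]),e)
plan([*q[:2],70],q[2]+np.pi/2)
print(c["origin"],c["rotation"])
E
```

```text
[ 17 104 255] [ 13 138 178] [ 12 137 164] [ 12 135 162]
[ 311  167   37   51 1584]
[495.141 276.363   0.38 ] 21.79835238721461 0.17197056418642687
pos [498.374 289.153 199.313] shift cm now [12.932  0.906  0.951] turn 0.0023185286819327796 shift after turn [12.932  0.909  0.949] j6 1.5134539532638487 F [ 0.481 -0.083 -0.827]
[560.841 316.991 327.836] [[ 0.374 -0.895 -0.242]
 [-0.927 -0.358 -0.109]
 [ 0.011  0.265 -0.964]]
```

jog_arm --motion "0 0.6 0.6 0; 2.5 0.3 0.35 0; 4 0 0 0; 4 0 0 0; 2.4 0 0 0; 0 0 0 0; 0 0 0 0"

```text
clock: 3.8
position: [497.7, 269.4, 72.3]
tcp_rot: [[0.026, 0.367, -0.93], [-0.006, -0.93, -0.367], [-1.0, 0.015, -0.022]]
force: [0.7, 0.1, 0.7]
gripper_width: 65.2
```

Run:
```python
from h import *
np.set_printoptions(precision=3,suppress=True)
c=cam("wrist"); cv2.imwrite("pics/w2.png",c["image"]); h=cv2.cvtColor(c["image"],cv2.COLOR_BGR2HSV)
m=cv2.inRange(h,(3,90,40),(20,255,255))
n,l,st,ce=cv2.connectedComponentsWithStats(m); i=1+np.argmax(st[1:,4]); m=((l==i)*255).astype(np.uint8); print(st[i])
q,e=fit(c,m,SAD,(495,276,.38)); print(q,np.rad2deg(q[2]),e)
plan([495.2,276.2,37],.381+np.pi/2)
```

```text
[ 272  188   68   91 5414]
[495.674 276.318   0.383] 21.964740203156683 0.08684041082153748
pos [497.681 269.443  72.476] shift cm now [ 3.536 -0.772  0.061] turn -0.004943248970999738 shift after turn [ 3.536 -0.772  0.058] j6 1.4920260571401192 F [0.184 0.264 0.002]
```

View pics/w2.png

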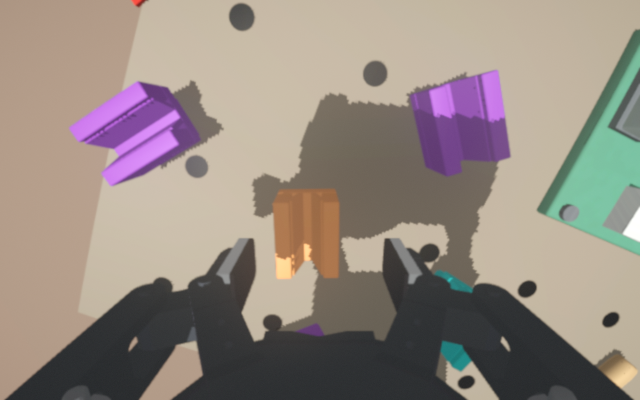

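jog_arm --motion "0 -0.75 0.05 0; 1.8 0 0 0; 1.7 0 0 0; 0 0 0 0"

```text
clock: 4.25
position: [500.2, 279.0, 44.7]
tcp_rot: [[0.039, 0.367, -0.93], [-0.001, -0.93, -0.367], [-0.999, 0.015, -0.036]]
force: [-0.6, 0.4, 0.4]
gripper_width: 64.9
```

Run:
```python
from h import *
np.set_printoptions(precision=3,suppress=True)
plan([495.4,276.2,37],.382+np.pi/2)
print(r.get_state()["tcp_rot"])
```

```text
pos [500.226 278.974  44.746] shift cm now [0.755 0.069 0.578] turn -0.006075904985650826 shift after turn [0.755 0.066 0.579] j6 1.5083598191512702 F [-0.602  0.391  0.434]
[[ 0.039  0.367 -0.93 ]
 [-0.001 -0.93  -0.367]
 [-0.999  0.015 -0.036]]
```

jog_arm --motion "0 0.06 0.58 0; 0 0 0 0; 0 0 0 0; 0 0 0 0"

```text
clock: 4.65
position: [497.1, 277.7, 49.7]
tcp_rot: [[0.046, 0.367, -0.929], [0.001, -0.93, -0.368], [-0.999, 0.016, -0.044]]
force: [-0.5, 0.3, 0.1]
gripper_width: 64.8
```

jog_arm --motion "-4 0 0 0; 0 0 0 0"

```text
clock: 4.85
position: [495.5, 277.7, 91.0]
tcp_rot: [[0.046, 0.367, -0.929], [0.001, -0.93, -0.367], [-0.999, 0.016, -0.044]]
force: [1.1, 0.5, 1.0]
gripper_width: 65.1
```

jog_arm --motion "3 0.1 0.15 0; 2.4 0 0.1 0"

```text
clock: 5.05
position: [500.6, 277.5, 41.7]
tcp_rot: [[0.058, 0.367, -0.928], [0.005, -0.93, -0.367], [-0.998, 0.017, -0.056]]
force: [-0.0, -0.1, -0.0]
gripper_width: 65.5
```

Run:
```python
from h import *
np.set_printoptions(precision=3,suppress=True)
cam("top")
plan([495.4,276.2,36.5],.382+np.pi/2)
print(r.get_state()["tcp_rot"])
```

```text
pos [498.203 276.589  37.807] shift cm now [ 0.116 -0.069  0.281] turn -0.005458255936277654 shift after turn [ 0.116 -0.07   0.281] j6 1.5049441624546807 F [-2.217 -1.623 -1.842]
[[ 0.052  0.367 -0.929]
 [ 0.003 -0.93  -0.367]
 [-0.999  0.016 -0.05 ]]
```

jog_arm --motion "0.25 -0.05 0.28 0" --jaw 2.5 --force 50

```text
clock: 5.2
position: [495.4, 275.9, 34.9]
tcp_rot: [[0.052, 0.367, -0.929], [0.003, -0.93, -0.367], [-0.999, 0.016, -0.049]]
force: [0.6, 0.5, -0.3]
gripper_width: 51.7
```

Run:
```python
from h import *
np.set_printoptions(precision=3,suppress=True)
for i in range(5): cam("top")
s=r.get_state(); print(s["clock"],s["position"],s["tcp_rot"],s["gripper_width"],s["force"],s["joint_positions"])
```

```text
5.45 [495.823 276.153  35.836] [[ 0.053  0.367 -0.929]
 [ 0.003 -0.93  -0.367]
 [-0.999  0.016 -0.051]] 35.34467386357022 [ 0.524  0.47  -2.515] [ 0.302  0.366  1.802 -0.016  0.922  1.506]
```

jog_arm --motion "-3 0 0 0; -5 0 0 0; -5 0 0 0; 0 0 0 0.14; 0 0 0 0.14; 0 0 0 0.10"

```text
clock: 6.05
position: [488.9, 275.9, 174.3]
tcp_rot: [[0.056, -0.017, -0.998], [0.005, -1.0, 0.017], [-0.998, -0.006, -0.056]]
force: [0.2, -0.8, -1.8]
gripper_width: 35.1
```

Run:
```python
from h import *
np.set_printoptions(precision=3,suppress=True)
c=cam("top")
b=c["image"]; h=cv2.cvtColor(b,cv2.COLOR_BGR2HSV)
m=cv2.inRange(h,(100,110,40),(120,255,255)); m[:130]=0;m[200:]=0;m[:,:290]=0;m[:,350:]=0
n,l,st,ce=cv2.connectedComponentsWithStats(m); i=1+np.argmax(st[1:,4]); print(st[i])
ys,xs=np.where((l==i)&(np.arange(400)[:,None]<172)); 
P=atz(c,np.c_[xs,ys],60)[:,:2]; print("carriage top",cv2.minAreaRect(P.astype(np.float32)),P.min(0),P.max(0))
y=cv2.inRange(h,(20,120,100),(35,255,255)); ys,xs=np.where(y[170:200,310:340]); P=atz(c,np.c_[xs+310,ys+170],88); print("knob",P.mean(0),len(P))
plan([560,60,180],np.pi/2)
print(r.get_state()["tcp_rot"],r.get_state()["gripper_width"])
```

```text
[309 149  30  33 713]
carriage top ((654.392333984375, -23.169490814208984), (78.94933319091797, 60.71323013305664), 89.29383850097656) [623.589 -62.369] [685.098  16.586]
knob [584.213 -23.722  88.   ] 84
pos [488.685 275.89  174.044] shift cm now [-0.294 21.436 -7.595] turn -0.020537477439052754 shift after turn [-0.294 21.588 -7.154] j6 1.9011871986187476 F [ 1.256 -0.477 -2.312]
[[ 0.056 -0.02  -0.998]
 [ 0.005 -1.     0.021]
 [-0.998 -0.006 -0.056]] 34.95335418995841
```

jog_arm --motion "0 2 -0.7 -0.02; 0 4.5 -2 0; 0 4.7 -2 0; 0 4.7 -2 0; 0 3.5 -1.3 0; 0 1 -1 0"

```text
clock: 6.7
position: [580.0, 69.2, 179.6]
tcp_rot: [[0.057, 0.019, -0.998], [0.006, -1.0, -0.019], [-0.998, -0.005, -0.057]]
force: [-0.3, 0.4, -1.7]
gripper_width: 35.1
```

Run:
```python
from h import *
np.set_printoptions(precision=3,suppress=True)
cam("wrist");c=cam("wrist"); cv2.imwrite("pics/w3.png",c["image"])
plan([654.2,-23.5,150],np.pi/2)
s=r.get_state();print(s["tcp_rot"],s["gripper_width"],s["clock"])
K=[(654.2+a*20.5,-23.5+b*14.5,60) for a,b in((-1,-1),(-1,1),(1,1),(1,-1))]
C=[(654.2+a*30,-23.5+b*40,60) for a,b in((-1,-1),(-1,1),(1,1),(1,-1))]
print(proj(c,K+C+[(584,-23.5,88)]))
im=c["image"].copy()
for P in (K,C): cv2.polylines(im,[np.round(proj(c,P)).astype(int)],True,(0,255,255),1)
cv2.imwrite("pics/w3o.png",im)
```

```text
pos [580.369  71.029 179.738] shift cm now [ 3.335  9.611 -7.016] turn 0.019053966241428744 shift after turn [ 3.335  9.475 -7.198] j6 1.4564296865837958 F [-0.803  0.546 -1.533]
[[ 0.058  0.019 -0.998]
 [ 0.007 -1.    -0.019]
 [-0.998 -0.006 -0.058]] 35.325837609898606 6.8
[[448.126 143.678]
 [414.105 142.805]
 [418.257  91.887]
 [453.371  92.998]
 [476.252 155.733]
 [383.196 153.463]
 [387.815  78.731]
 [485.262  81.966]
 [437.777 209.019]]
```

View pics/w3o.png

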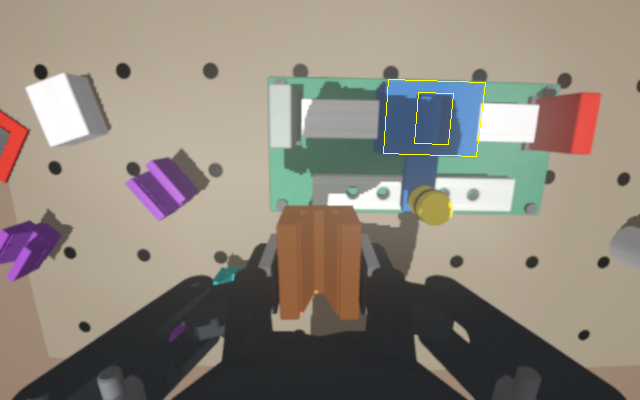

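The overlay (pocket at about (435,118), carriage at about (435,117)) sits on the blue carriage to within 1–2 px, about 1–2 mm. Next I'll measure the saddle in the hand and fit the carriage from this frame.

Run:
```python
from h import *
np.set_printoptions(precision=3,suppress=True)
c=cam("wrist"); h=cv2.cvtColor(c["image"],cv2.COLOR_BGR2HSV); s=r.get_state()
m=cv2.inRange(h,(3,90,30),(20,255,255)); m[330:]=0; m[:195]=0;m[:,:265]=0;m[:,370:]=0
n,l,st,ce=cv2.connectedComponentsWithStats(m); i=1+np.argmax(st[1:,4]); print(st[i]); m=((l==i)*255).astype(np.uint8)
q,e=fit(c,m,SAD,(580,71,0),z=s["position"][2]-35.8); print("saddle",q,e,"rel tcp",q[:2]-s["position"][:2])
b=cv2.inRange(h,(100,100,20),(122,255,255)); b[:60]=0;b[153:]=0;b[:,:360]=0;b[:,500:]=0
n,l,st,ce=cv2.connectedComponentsWithStats(b); i=1+np.argmax(st[1:,4]); print(st[i]); b=((l==i)*255).astype(np.uint8)
b=cv2.morphologyEx(b,cv2.MORPH_CLOSE,np.ones((9,9)))
print(fit(c,b,[box(60,80,28,60)],(654,-23.5,0)))
```

```text
[ 276  206   86  114 8618]
saddle [580.268  71.638   0.025] 0.09721729533719603 rel tcp [ 0.848 -0.99 ]
[ 377   80  109   73 6769]
(array([653.216, -21.756,   0.003]), np.float64(0.06463461210294086))
```

jog_arm --motion "0 2.4 -1.8 0.019; 1 2.4 -1.8 0; 2 2.4 -1.8 0; 2.5 1.9 -1.6 0"

```text
clock: 7.25
position: [654.5, -9.2, 130.2]
tcp_rot: [[0.061, 0.017, -0.998], [0.011, -1.0, -0.016], [-0.998, -0.01, -0.061]]
force: [0.8, 0.4, -1.1]
gripper_width: 35.6
```

Run:
```python
from h import *
np.set_printoptions(precision=3,suppress=True)
cam("wrist");cam("wrist");c=cam("wrist")
plan([653.5,-22.5,92],np.pi/2+.003)
s=r.get_state();print(s["tcp_rot"],s["gripper_width"],s["clock"])
h=cv2.cvtColor(c["image"],cv2.COLOR_BGR2HSV)
m=cv2.inRange(h,(3,90,30),(20,255,255)); m[330:]=0; m[:195]=0;m[:,:265]=0;m[:,370:]=0
n,l,st,ce=cv2.connectedComponentsWithStats(m); i=1+np.argmax(st[1:,4]); m=((l==i)*255).astype(np.uint8)
q,e=fit(c,m,SAD,(653,-22,0),z=s["position"][2]-35.8); print("saddle",q,e,"rel tcp",q[:2]-s["position"][:2])
cv2.imwrite("pics/w4.png",c["image"])
```

```text
pos [651.891  -8.786 126.888] shift cm now [3.475 1.415 0.046] turn 0.011356672810585194 shift after turn [3.475 1.415 0.03 ] j6 1.3372251929095493 F [-0.744  0.296 -2.777]
[[ 0.053  0.015 -0.998]
 [ 0.013 -1.    -0.014]
 [-0.998 -0.012 -0.054]] 34.97794031247787 7.4
saddle [652.186  -9.41    0.024] 0.1761253070469263 rel tcp [ 0.295 -0.624]
```

View pics/w4.png

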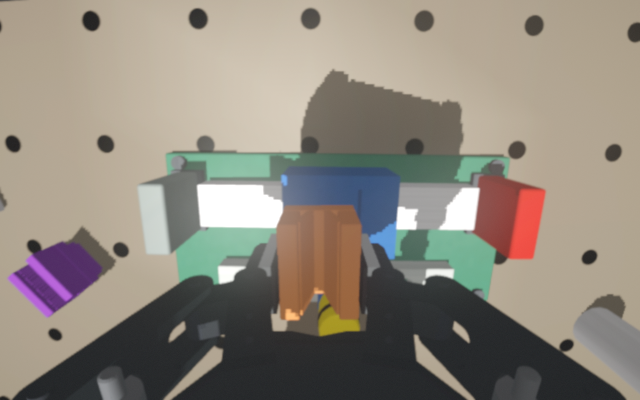

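The saddle is in the hand in front of the blue carriage. The carriage's far top edge runs from (286,169) to (391,169), which lets me check its position.

Run:
```python
from h import *
np.set_printoptions(precision=2,suppress=True)
c=cam("wrist"); b=c["image"]; h=cv2.cvtColor(b,cv2.COLOR_BGR2HSV)
m=cv2.inRange(h,(100,100,20),(122,255,255)); n,l,st,ce=cv2.connectedComponentsWithStats(m); i=1+np.argmax(st[1:,4]); m=l==i; print(st[i])
for y in (172,176,180,186,192,198): 
    x=np.where(m[y])[0]; print(y,x.min(),x.max(),atz(c,[(x.min()-.5,y),(x.max()+.5,y)],60)[:,:2].ravel())
x0=[np.where(m[:,x])[0].min() for x in (300,320,340,360,380)]; print(x0, atz(c,[(340,np.mean(x0)-.5)],60))
```

```text
[ 317  167   84   92 4372]
172 327 394 [685.11 -11.98 685.95 -57.83]
176 317 400 [682.27  -5.27 683.3  -62.1 ]
180 318 400 [679.53  -5.99 680.56 -62.31]
186 319 399 [675.39  -6.73 676.4  -61.94]
192 321 398 [671.23  -8.17 672.21 -61.58]
198 324 398 [667.04 -10.3  667.99 -61.9 ]Traceback (most recent call last):
  File "<stdin>", line 7, in <module>
    return umr_minimum(a, axis, None, out, keepdims, initial, where)
ValueError: zero-size array to reduction operation minimum which has no identity
```

jog_arm --motion "0.5 1.3 0 0.015; 1.9 0 0 0"

```text
clock: 7.65
position: [656.4, -19.5, 109.3]
tcp_rot: [[0.065, 0.004, -0.998], [0.011, -1.0, -0.003], [-0.998, -0.01, -0.065]]
force: [0.5, 0.1, -3.1]
gripper_width: 35.2
```

Run:
```python
from h import *
np.set_printoptions(precision=3,suppress=True)
cam("wrist");cam("wrist");c=cam("wrist")
plan([654,-21.5,92],np.pi/2+.003)
s=r.get_state();print(s["tcp_rot"],s["gripper_width"],s["clock"])
h=cv2.cvtColor(c["image"],cv2.COLOR_BGR2HSV)
m=cv2.inRange(h,(3,90,30),(20,255,255)); m[330:]=0; m[:195]=0;m[:,:265]=0;m[:,370:]=0
n,l,st,ce=cv2.connectedComponentsWithStats(m); i=1+np.argmax(st[1:,4]); m=((l==i)*255).astype(np.uint8)
q,e=fit(c,m,SAD,(653,-22,0),z=s["position"][2]-35.8); print("saddle",q,e,"rel tcp",q[:2]-s["position"][:2])
b=cv2.inRange(h,(100,100,20),(122,255,255)); n,l,st,ce=cv2.connectedComponentsWithStats(b); i=1+np.argmax(st[1:,4]); b=l==i; print(st[i])
for y in range(st[i][1],st[i][1]+40,5):
    x=np.where(b[y])[0]; print(y,x.min(),x.max(),atz(c,[(x.min()-.5,y),(x.max()+.5,y)],60)[:,:2].ravel())
```

```text
pos [653.45  -17.946 105.613] shift cm now [1.357 0.373 0.023] turn 0.0008259227516319687 shift after turn [1.357 0.373 0.023] j6 1.3312779552554381 F [-0.063 -0.327 -2.313]
[[ 0.056  0.005 -0.998]
 [ 0.013 -1.    -0.004]
 [-0.998 -0.013 -0.056]] 35.556413016709826 7.8
saddle [652.976 -17.447   0.015] 0.1409572925060435 rel tcp [-0.474  0.499]
[ 303  172   93   91 3948]
172 322 382 [689.4   -17.952 689.685 -54.443]
177 317 388 [686.348 -14.967 686.69  -58.206]
182 305 395 [683.241  -7.728 683.678 -62.605]
187 304 394 [680.157  -7.104 680.601 -62.191]
192 307 394 [677.069  -8.911 677.506 -62.383]
197 310 393 [673.958 -10.731 674.382 -61.966]
202 311 393 [670.814 -11.337 671.239 -62.161]
207 355 393 [667.874 -38.383 668.071 -62.358]
```

jog_arm --motion "0.2 0.42 0 0; 1 0 0.05 0"

```text
clock: 8.0
position: [655.6, -22.3, 97.0]
tcp_rot: [[0.062, 0.006, -0.998], [0.012, -1.0, -0.005], [-0.998, -0.011, -0.062]]
force: [-0.2, 0.5, -1.9]
gripper_width: 35.0
```

Run:
```python
from h import *
np.set_printoptions(precision=3,suppress=True)
cam("wrist");cam("wrist")
plan([654,-22.1,84],np.pi/2+.003)
s=r.get_state();print(s["tcp_rot"][:,0],s["clock"])
```

```text
pos [653.443 -21.46   93.998] shift cm now [1.    0.077 0.001] turn 0.001810340146391381 shift after turn [1.    0.077 0.001] j6 1.3238349806421537 F [-1.028 -0.216 -2.324]
[ 0.057  0.013 -0.998] 8.1
```

jog_arm --motion "1 0.06 0.05 0"

```text
clock: 8.2
position: [655.2, -22.3, 87.7]
tcp_rot: [[0.06, 0.006, -0.998], [0.012, -1.0, -0.005], [-0.998, -0.012, -0.06]]
force: [-33.1, 0.6, 78.1]
gripper_width: 35.1
```

Run:
```python
from h import *
np.set_printoptions(precision=3,suppress=True)
cam("wrist");cam("wrist")
plan([654,-22.1,78],np.pi/2+.003)
s=r.get_state();print(s["tcp_rot"][:,0],s["clock"])
```

```text
pos [655.849 -22.603  88.291] shift cm now [ 1.016 -0.039  0.248] turn 0.0020815832812152327 shift after turn [ 1.016 -0.039  0.248] j6 1.3224836206402526 F [-6.257  1.092 16.535]
[ 0.062  0.012 -0.998] 8.3
```

jog_arm --motion "-0.5 0 0.3 0"

```text
clock: 8.4
position: [652.9, -22.8, 93.6]
tcp_rot: [[0.063, 0.006, -0.998], [0.012, -1.0, -0.005], [-0.998, -0.011, -0.063]]
force: [-0.7, 0.2, -2.1]
gripper_width: 35.0
```

Run:
```python
from h import *
np.set_printoptions(precision=3,suppress=True)
cam("wrist");c=cam("wrist");cv2.imwrite("pics/w5.png",c["image"])
plan([654,-22.1,78],np.pi/2+.003)
s=r.get_state();print(s["tcp_rot"][:,0],s["clock"])
a=r.camera("scene")["image"][195:265,230:330]; cv2.imwrite("pics/s5.png",cv2.resize(a,None,fx=6,fy=6,interpolation=2))
```

```text
pos [653.3   -22.894  94.304] shift cm now [ 1.632 -0.061  0.034] turn 0.0020682287046958525 shift after turn [ 1.632 -0.061  0.034] j6 1.3212682161932763 F [ 0.087  0.174 -2.076]
[ 0.064  0.011 -0.998] 8.5
```

View pics/w5.png

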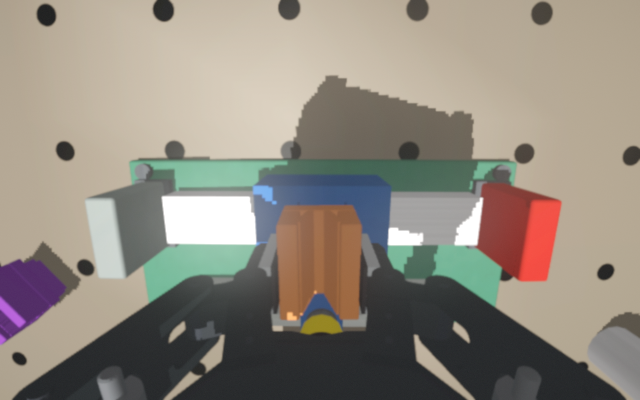

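The saddle is still centred in the jaws (278–360) over the carriage (256–388). I'll retry about 2.5 mm nearer the robot.

jog_arm --motion "0.6 -0.03 0.12 0"

```text
clock: 8.65
position: [652.6, -22.5, 87.9]
tcp_rot: [[0.064, 0.006, -0.998], [0.011, -1.0, -0.005], [-0.998, -0.011, -0.064]]
force: [-8.7, -0.1, 39.1]
gripper_width: 35.1
```

jog_arm --motion "0.2 -0.02 0.03 0"

```text
clock: 8.75
position: [652.8, -22.8, 85.8]
tcp_rot: [[0.065, 0.006, -0.998], [0.011, -1.0, -0.005], [-0.998, -0.01, -0.065]]
force: [1.3, -2.2, -2.0]
gripper_width: 34.9
```

jog_arm --motion "0.5 0 0.03 0"

```text
clock: 8.85
position: [652.8, -22.8, 80.1]
tcp_rot: [[0.065, 0.006, -0.998], [0.01, -1.0, -0.005], [-0.998, -0.01, -0.065]]
force: [-0.7, 0.4, -2.6]
gripper_width: 35.3
```

jog_arm --motion "0.2 0 0.02 0"

```text
clock: 8.95
position: [652.2, -22.8, 77.1]
tcp_rot: [[0.064, 0.006, -0.998], [0.01, -1.0, -0.005], [-0.998, -0.01, -0.064]]
force: [-5.1, -0.4, 12.6]
gripper_width: 35.4
```

jog_arm --motion "0.15 0 0.02 0"

```text
clock: 9.05
position: [652.3, -22.8, 76.9]
tcp_rot: [[0.063, 0.006, -0.998], [0.01, -1.0, -0.005], [-0.998, -0.01, -0.063]]
force: [-7.5, 1.2, 22.4]
gripper_width: 35.1
```

Run:
```python
from h import *
np.set_printoptions(precision=3,suppress=True)
cam("wrist")
s=r.get_state();print(s["tcp_rot"][:,0],s["clock"],s["position"],s["force"],s["torque"])
```

```text
[ 0.063  0.01  -0.998] 9.1 [652.213 -22.803  77.093] [-5.499  0.319  9.954] [-0.136  1.04   0.011]
```

jog_arm --motion "0 0 0 0; -1 0 0 0; -5 0 0 0; -4 0 2 0" --jaw 6

```text
clock: 9.5
position: [622.4, -22.7, 171.0]
tcp_rot: [[0.05, 0.006, -0.999], [0.015, -1.0, -0.005], [-0.999, -0.014, -0.05]]
force: [0.5, -1.0, 0.7]
gripper_width: 60.0
```

Run:
```python
from h import *
np.set_printoptions(precision=3,suppress=True)
c=cam("wrist");c=cam("wrist")
s=r.get_state();print(s["tcp_rot"],s["clock"],s["position"])
h=cv2.cvtColor(c["image"],cv2.COLOR_BGR2HSV)
m=cv2.inRange(h,(3,90,30),(20,255,255)); n,l,st,ce=cv2.connectedComponentsWithStats(m); i=1+np.argmax(st[1:,4]); print(st[i]); m=((l==i)*255).astype(np.uint8)
for z in(60,66): print(z,fit(c,m,[box(46,36,0,32)],(653,-22,0),z=z))
y=cv2.inRange(h,(20,100,60),(35,255,255)); n,l,st,ce=cv2.connectedComponentsWithStats(y); i=1+np.argmax(st[1:,4]); print("knob px",st[i],ce[i])
a=c["image"]; sc=r.camera("scene")["image"][185:275,215:345]
cv2.imwrite("pics/v6.png",np.hstack([a[:,160:480],cv2.resize(sc,(480,400),interpolation=2)]))
```

```text
[[ 0.056  0.006 -0.998]
 [ 0.013 -1.    -0.005]
 [-0.998 -0.013 -0.056]] 9.6 [622.921 -22.883 175.013]
[ 312  139   33   60 1605]
60 (array([653.139, -21.683,   0.008]), np.float64(0.48608942796525356))
66 (array([653.335, -22.353,   0.026]), np.float64(0.5129649651928148))
knob px [305 235  35  36 970] [321.784 252.689]
```

View pics/v6.png

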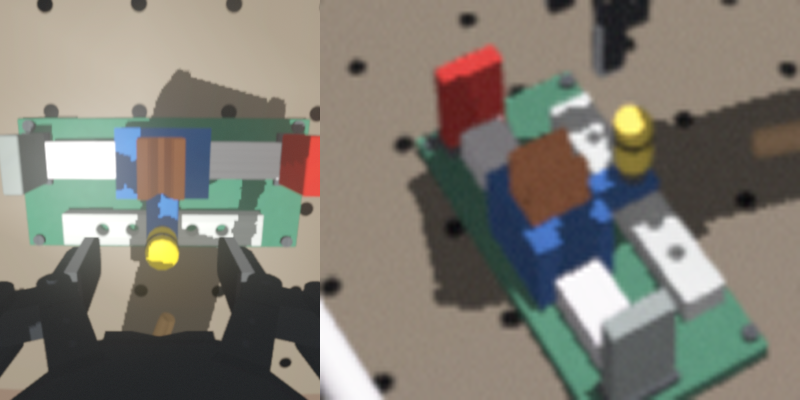

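The saddle sits level in the carriage: wrist image at (321,168), head on the blue top. The TCP also rose 41.3 mm between pick and press, against 42 mm expected. The knob is at (322,253).

Run:
```python
from h import *
np.set_printoptions(precision=3,suppress=True)
c=cam("wrist"); h=cv2.cvtColor(c["image"],cv2.COLOR_BGR2HSV)
y=cv2.inRange(h,(20,100,170),(35,255,255)); n,l,st,ce=cv2.connectedComponentsWithStats(y); i=1+np.argmax(st[1:,4]); print(st[i],ce[i]); ys,xs=np.where(l==i)
(u,v),rad=cv2.minEnclosingCircle(np.c_[xs,ys].astype(np.float32)); k=atz(c,[(u,v),ce[i]],88); print(k,rad)
plan([584,k[0][1],110],np.pi/2+.003)
```

```text
[306 242  34  27 716] [322.165 255.804]
[[585.218 -23.723  88.   ]
 [586.495 -23.71   88.   ]] 16.835344314575195
pos [621.342 -22.463 169.67 ] shift cm now [5.774 0.191 4.024] turn 0.0019690964503851997 shift after turn [5.774 0.198 4.024] j6 1.3137231494793513 F [0.128 0.308 0.512]
```

jog_arm --motion "0 0.1 2 0; 2 0.1 2.2 0; 3.5 0 0.15 0"

```text
clock: 10.0
position: [581.8, -24.1, 112.4]
tcp_rot: [[0.054, 0.006, -0.999], [0.014, -1.0, -0.005], [-0.998, -0.014, -0.054]]
force: [1.2, -0.4, -0.8]
gripper_width: 59.8
```

Run:
```python
from h import *
np.set_printoptions(precision=3,suppress=True)
cam("wrist");c=cam("wrist");c=cam("wrist");h=cv2.cvtColor(c["image"],cv2.COLOR_BGR2HSV)
y=cv2.inRange(h,(20,100,170),(35,255,255)); n,l,st,ce=cv2.connectedComponentsWithStats(y); i=1+np.argmax(st[1:,4]); print(st[i],ce[i]); print(atz(c,[ce[i]],88))
plan([584.5,-23,71],np.pi/2+.003)
```

```text
Traceback (most recent call last):
ValueError: attempt to get argmax of an empty sequence
```

Run:
```python
from h import *
np.set_printoptions(precision=3,suppress=True)
c=cam("wrist");h=cv2.cvtColor(c["image"],cv2.COLOR_BGR2HSV)
y=cv2.inRange(h,(20,100,40),(35,255,255)); n,l,st,ce=cv2.connectedComponentsWithStats(y); i=1+np.argmax(st[1:,4]); print(st[i],ce[i])
x=st[i]; print(atz(c,[(x[0],x[1]+x[3]/2),(x[0]+x[2],x[1]+x[3]/2)],80), "pred",proj(c,[(584.5,-23,88),(584.5,-23,54)]))
plan([584.5,-23,71],np.pi/2+.003)
cv2.imwrite("pics/w7.png",c["image"])
```

```text
[ 296  199   51   60 2225] [321.176 230.582]
[[585.474  -9.176  80.   ]
 [585.836 -38.34   80.   ]] pred [[319.939 236.015]
 [320.616 217.084]]
pos [581.896 -23.891 111.659] shift cm now [ 4.075 -0.028 -0.057] turn 0.0023451522471043466 shift after turn [ 4.075 -0.028 -0.057] j6 1.2886017053351806 F [ 0.864 -0.722 -0.213]
```

View pics/w7.png

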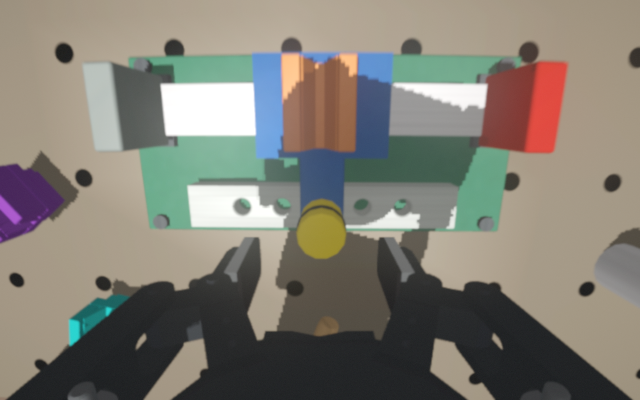

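The knob is centred between the jaws at (321,231). The saddle is seated at (320,102), square to the carriage.

jog_arm --motion "2.2 0 0 0; 1.7 0 0 0"

```text
clock: 10.4
position: [589.2, -24.4, 77.8]
tcp_rot: [[0.06, 0.006, -0.998], [0.012, -1.0, -0.006], [-0.998, -0.012, -0.061]]
force: [-0.7, 0.0, 0.2]
gripper_width: 60.0
```

Run:
```python
from h import *
np.set_printoptions(precision=3,suppress=True)
cam("top");cam("top")
plan([584.5,-23.6,70.5],np.pi/2+.003)
```

```text
pos [588.279 -24.238  76.78 ] shift cm now [ 0.606 -0.058  0.413] turn 0.0026083371549285596 shift after turn [ 0.606 -0.057  0.413] j6 1.288060654753513 F [-0.23   0.346  0.021]
```

jog_arm --motion "0.65 -0.05 0.42 0" --jaw 1.5 --force 70

```text
clock: 10.6
position: [586.7, -24.2, 72.4]
tcp_rot: [[0.062, 0.007, -0.998], [0.012, -1.0, -0.006], [-0.998, -0.012, -0.062]]
force: [0.1, 0.2, -0.1]
gripper_width: 46.6
```

Run:
```python
from h import *
np.set_printoptions(precision=3,suppress=True)
for i in range(6): cam("top")
s=r.get_state();print(s["clock"],s["gripper_width"],s["tcp_rot"][:,0])
plan([584.5,-23.6,85],np.pi/2+.003)
```

```text
10.9 25.894298864678834 [ 0.058  0.013 -0.998]
pos [584.451 -23.713  70.588] shift cm now [-1.438 -0.029 -0.088] turn 0.002882186443325076 shift after turn [-1.438 -0.029 -0.088] j6 1.2867003563377652 F [-1.196 -0.243  0.915]
```

jog_arm --motion "-0.7 0 -0.04 0; -0.75 0 -0.04 0"

```text
clock: 11.1
position: [584.3, -23.7, 85.0]
tcp_rot: [[0.058, 0.006, -0.998], [0.013, -1.0, -0.006], [-0.998, -0.013, -0.058]]
force: [2.9, 1.0, -8.5]
gripper_width: 26.2
```

Run:
```python
from h import *
np.set_printoptions(precision=3,suppress=True)
cam("top")
s=r.get_state();print(s["clock"],s["gripper_width"],s["tcp_rot"][:,0])
plan([584.5,-23.6,85],np.pi/2+.003)
```

```text
11.15 26.705914894164405 [ 0.058  0.013 -0.998]
pos [584.383 -23.718  85.987] shift cm now [ 0.099 -0.01  -0.006] turn 0.002890860104298644 shift after turn [ 0.099 -0.01  -0.006] j6 1.2874433623821029 F [ 1.427  0.047 -8.38 ]
```

jog_arm --motion "0 1 0 0; 0 1 0 0; 0 0.7 0 0"

```text
clock: 11.45
position: [584.4, -49.4, 84.6]
tcp_rot: [[0.059, 0.008, -0.998], [0.016, -1.0, -0.007], [-0.998, -0.016, -0.059]]
force: [4.1, 2.2, -7.9]
gripper_width: 26.2
```

Run:
```python
from h import *
np.set_printoptions(precision=3,suppress=True)
cam("top")
s=r.get_state();print(s["clock"],s["gripper_width"],s["tcp_rot"][:,0])
plan([584.4,-53.7,86],np.pi/2+.003)
```

```text
11.5 26.44918486297909 [ 0.059  0.015 -0.998]
pos [584.365 -50.581  84.612] shift cm now [-0.143  0.31  -0.01 ] turn 0.003419258923419857 shift after turn [-0.143  0.31  -0.011] j6 1.236694643252898 F [ 3.471  0.989 -7.92 ]
```

jog_arm --motion "0 0.32 0 0"

```text
clock: 11.6
position: [584.4, -53.9, 84.4]
tcp_rot: [[0.059, 0.007, -0.998], [0.016, -1.0, -0.006], [-0.998, -0.015, -0.059]]
force: [3.8, 2.7, -8.2]
gripper_width: 26.4
```

Run:
```python
from h import *
np.set_printoptions(precision=3,suppress=True)
cam("top");c=cam("top")
s=r.get_state();print(s["clock"],s["gripper_width"],s["tcp_rot"][:,0])
h=cv2.cvtColor(c["image"],cv2.COLOR_BGR2HSV)
m=cv2.inRange(h,(100,110,40),(120,255,255)); m[:130]=0;m[168:]=0;m[:,:290]=0;m[:,360:]=0
ys,xs=np.where(m); P=atz(c,np.c_[xs,ys],60); print("carriage y",np.percentile(P[:,1],[0,2,98,100]))
plan([584.4,-53.7,70.6],np.pi/2+.003)
```

```text
11.7 25.95041861048523 [ 0.059  0.014 -0.998]
carriage y [-93.398 -93.378 -76.992 -76.973]
pos [584.413 -54.618  84.441] shift cm now [ 1.383 -0.073  0.082] turn 0.0030720541903466814 shift after turn [ 1.383 -0.072  0.082] j6 1.2308786620504164 F [ 3.577 -1.789 -8.591]
```

jog_arm --motion "0.5 -0.08 0.03 0; 0.6 0 0.03 0"

```text
clock: 11.9
position: [584.6, -54.6, 74.0]
tcp_rot: [[0.059, 0.007, -0.998], [0.013, -1.0, -0.006], [-0.998, -0.012, -0.059]]
force: [-0.4, 0.6, -1.4]
gripper_width: 26.2
```

Run:
```python
from h import *
np.set_printoptions(precision=3,suppress=True)
cam("top")
s=r.get_state();print(s["clock"],s["gripper_width"],s["tcp_rot"][:,0])
plan([584.4,-53.7,66.6],np.pi/2+.003)
```

```text
11.95 26.27077570373047 [ 0.059  0.013 -0.998]
pos [584.465 -54.535  73.129] shift cm now [ 0.652 -0.076  0.044] turn 0.0030178456345806735 shift after turn [ 0.652 -0.075  0.044] j6 1.2319238469094342 F [ 1.73  -1.489 -2.514]
```

jog_arm --motion "0.4 0 0.02 0; 0.3 0 0.02 0"

```text
clock: 12.15
position: [584.6, -54.5, 66.9]
tcp_rot: [[0.058, 0.007, -0.998], [0.012, -1.0, -0.007], [-0.998, -0.012, -0.058]]
force: [-3.4, -0.5, 2.4]
gripper_width: 26.5
```

Run:
```python
from h import *
np.set_printoptions(precision=3,suppress=True)
cam("top")
s=r.get_state();print(s["clock"],s["gripper_width"],s["tcp_rot"][:,0])
plan([584.4,-53.7,66.6],np.pi/2+.003)
```

```text
12.2 26.25387400735646 [ 0.058  0.012 -0.998]
pos [584.585 -54.523  66.61 ] shift cm now [ 0.001 -0.082  0.018] turn 0.0034905164477167863 shift after turn [ 0.001 -0.082  0.018] j6 1.2316243949946784 F [-1.685 -0.378  2.468]
```

Near home with 2.5 N, as the spring predicts. I'll push on until the stop gives a clear rise in force.

jog_arm --motion "0.15 0 0.01 0"

```text
clock: 12.3
position: [584.8, -54.6, 66.3]
tcp_rot: [[0.058, 0.007, -0.998], [0.012, -1.0, -0.007], [-0.998, -0.012, -0.058]]
force: [-8.6, 0.2, 16.0]
gripper_width: 26.4
```

Run:
```python
from h import *
np.set_printoptions(precision=3,suppress=True)
cam("top")
s=r.get_state();print(s["clock"],s["position"],s["force"])
```

```text
12.35 [584.722 -54.56   66.429] [-5.537 -0.61   7.723]
```

jog_arm --motion "0.2 0 0.01 0"

```text
clock: 12.45
position: [584.9, -54.5, 66.3]
tcp_rot: [[0.057, 0.008, -0.998], [0.012, -1.0, -0.007], [-0.998, -0.012, -0.057]]
force: [-10.3, 0.2, 17.2]
gripper_width: 25.9
```

Run:
```python
from h import *
np.set_printoptions(precision=3,suppress=True)
for i in range(12):
    c=cam("wrist" if i%2 else "top"); s=r.get_state()
    if i%3==2: print(s["clock"],s["position"],s["force"],s["gripper_width"])
a=c["image"][:,100:600]; sc=r.camera("scene")["image"][185:285,215:325]
cv2.imwrite("pics/v8.png",np.hstack([cv2.resize(a,(400,320)),cv2.resize(sc,(352,320),interpolation=2)]))
```

```text
12.6 [584.815 -54.563  66.352] [-7.695  0.747 12.459] 26.035030543833845
12.75 [584.822 -54.546  66.377] [-8.205  1.125 13.405] 26.564200880385602
12.9 [584.82  -54.554  66.37 ] [-9.724  1.193 12.787] 26.072871580848304
13.05 [584.824 -54.587  66.38 ] [-9.173  0.185 12.707] 26.483458355784535
```

View pics/v8.png

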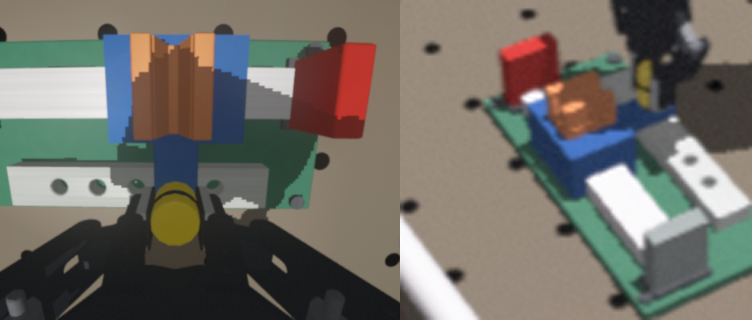

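The hold is steady at about 12.7 N on the hard stop. The wrist view shows the carriage nearer the red stop with the fingers on the knob. One last numeric check of the saddle's seating height from the scene camera, since it can't be redone after handing in.

Run:
```python
from h import *
np.set_printoptions(precision=2,suppress=True)
for n,(y0,y1,x0,x1) in (("scene",(195,240,255,300)),("wrist",(0,175,240,400))):
    c=cam(n); h=cv2.cvtColor(c["image"],cv2.COLOR_BGR2HSV); m=cv2.inRange(h,(3,90,30),(20,255,255)); k=np.zeros_like(m); k[y0:y1,x0:x1]=m[y0:y1,x0:x1]
    N,l,st,ce=cv2.connectedComponentsWithStats(k); i=1+np.argmax(st[1:,4]); k=((l==i)*255).astype(np.uint8); print(n,st[i])
    for z in (56,60,64,68): print(z,*fit(c,k,[box(46,36,0,32)],(653.5,-53.5,0),z=z))
```

```text
scene [260 207  22  21 319]
56 [647.82 -58.84  -0.14] 0.10788308237378208
60 [649.65 -55.29  -0.16] 0.11085613415710505
64 [651.79 -50.89  -0.18] 0.11578947368421055
68 [653.48 -46.91  -0.18] 0.12154407929055822
wrist [  263    40   106   135 12708]
56 [653.56 -52.34   0.01] 0.06855409223118569
60 [652.85 -52.42   0.01] 0.11088225647753358
64 [651.77 -51.64   0.01] 0.1721686590013355
68 [650.68 -51.87   0.02] 0.2314257957943201
```

Run:
```python
from h import *
print(r.get_state()["force"],r.get_state()["position"]); print(r.close_job())
```

```text
[-7.74927964 -0.18531525 12.97676735] [584.80740261 -54.55980242  66.36286507]
the job is handed in; nothing more can be done
None
```

The copper saddle is in the carriage pocket, and the carriage is locked in the next hole towards the red stop. I handed the job in at about 13 s with the fingers still gripping the knob and pushing it home.

**Saddle:** The first try caught on the pocket rim, with a 78 N peak on the wrist. I backed off about 2.5 mm, tried again and it went in, then pressed it to about 22 N. The tool rose 41.3 mm between pick and press, against 42 mm expected for flush.

**Knob and carriage:** I pulled the knob up about 14 mm at around 8.5 N and slid the carriage. The carriage's edge moved about 31 mm in the top camera, for a nominal 30 mm. The pin then dropped into the hole. When pushed, the knob stopped 4.2 mm below its rest height, where 4 mm is expected, against a hard stop. The push held steady at about 13 N.

**Checks that disagreed or were weak:**
- **Saddle height:** In the last model fits, the wrist camera clearly favoured a seat at or slightly below flush. The scene camera hardly told the heights apart, and its fitted turn of about 0.16 rad disagreed with the wrist's 0.01 rad. I trusted the wrist view and the height difference.
- **Tool tilt:** The tool was tilted about 3° throughout, which did not hinder the grip.

I did not touch the other things on the bench.

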